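# Nest the measuring pans with fanned handles

### The job

Put the set of grain measures away in one nest: the middle-sized one inside the large one and the small one inside the middle one, each sitting flat on the bottom of the one below and let go. Fan the handles like a hand of cards: the middle handle turned about 45 degrees away from the large one's, and the small handle about 45 degrees further the same way (either way round will do). Leave the large measure where it stands.

Things in the scene. Friction and masses are not known exactly. Their poses are not given: they have to be found in the camera images.
- large: Large measure: aluminium, round, open, 124 mm wide at the rim, 112 at the foot, 50 tall, wall and floor 3. Bar handle 12 wide, 16 tall, level, centred on rim height (50), from rim to 130 mm off the axis. Origin: centre of underside; z up, x out along the handle. 500 g, mostly the bowl. All handles start roughly towards the robot. The 172 mm wide shallow pan beyond it is not of the set.
- middle: Middle measure, left or right of the large: aluminium, round, open, 92 mm wide at the rim, 80 at the foot, 58 tall, wall and floor 3. Bar handle 12 wide, 16 tall, level, centred on rim height (58), from rim to 130 mm off the axis. Origin: centre of underside; z up, x out along the handle. 160 g, mostly the bowl. Nested: 3 mm above the large's underside, handle over its rim, 13 mm play around.
- small: Small measure, on the other side: aluminium, round, open, 62 mm wide at the rim, 52 at the foot, 66 tall, wall and floor 3. Bar handle 12 wide, 16 tall, level, centred on rim height (66), from rim to 130 mm off the axis. Origin: centre of underside; z up, x out along the handle. 100 g, mostly the bowl. Nested: 3 mm above the middle's underside, handle over its rim, 11 mm play around.
- middle_grip (a point): Point on the middle line of the middle measure's handle, 95 mm from its axis and 58 mm above its underside; x along the handle outwards. A good place to pinch across the handle from above.
- small_grip (a point): Point on the middle line of the small measure's handle, 95 mm from its axis and 66 mm above its underside; x along the handle outwards. A good place to pinch across the handle from above.
Mind the look-alikes: they are no part of the job. What is shaped like the small but green is not meant.

How it is judged:
At the end, for the whole second after the job is handed in: Each measure sits in the next: centres within 20 mm, underside under 8 mm above the lower one's, all within 7 degrees of upright, at rest. Each handle is about 25 to 80 degrees (35 mm sideways at 95 mm out) from the one below, both the same way. The large one is within 40 mm of its start (horizontal distance between middle and large below 0.02 m and z of middle in the frame of large between -0.003 and 0.008 m and angle between each of middle, small, large's own z axis and vertical below 0.12 rad and linear speed of each of middle, small below 0.02 m/s and x of middle_grip in the frame of large above 0.015 m and horizontal distance between small and middle below 0.02 m and z of small in the frame of middle between -0.003 and 0.008 m and x of small_grip in the frame of middle above 0.015 m and ((y of middle_grip in the frame of large above 0.035 m and y of small_grip in the frame of middle above 0.035 m) or (y of middle_grip in the frame of large below -0.035 m and y of small_grip in the frame of middle below -0.035 m)) and distance of large from where it was at the start of the episode below 0.04 m); the robot touches nothing.
It also fails if it takes over 56 s, if anything falls off the work surface, if the arm or the gripper's body presses on something with over 40 N, if the wrist force passes 120 N, or if a joint passes its speed limit or range.

### The arm

A 6-joint arm with a two-finger parallel gripper is mounted at the origin on the work surface. World frame = base frame: x ahead of the robot, y to its left, z up, the work surface at z = 0. Lengths are in m, angles in rad, forces in N, time in s.
With the tool pointing down it reaches from about 0.325 to 0.775 m from the base axis. Payload 9.3 kg.
Tool frame: the origin (TCP) lies at the very end of the fingers, on their centre line; the grasp point (between the pads) lies 19 mm behind it (robot.pinch_z is the distance from the TCP to the grasp point, in m); y points along the fingers, z is the direction in which the jaws open and shut, and the axes are right-handed (so a half turn about y gives the same grasp; the last joint's range is limited). The gripper opens to 85 mm and grips with 20 to 120 N. Pads are 22 mm wide; open, the fingers measure 114 mm over their backs; the gripper's body (76 mm by 85 mm) begins 54 mm behind the grasp point. The pads swing forward as they close: fully open they stand 13 mm farther back than shut.
Start: joints at [0.986, 0.259, 0.021, 1.334, 0, 1.418], TCP at [0.23, 0.5, 0.231] pointing down, gripper open.
Joint ranges: [-3.04, 3.04], [-0.91, 1.82], [-1.04, 1.36], [-1.92, 1.95], [-1.52, 1.45], [-3.14, 3.14]. Speed limits (rad/s): [2.22, 2.22, 2.79, 3.14, 3.14, 3.14].

### API

Orientations are given as a unit quaternion [w, x, y, z].
In Python, from station import robot gives the robot as it stands.
- The arm moves only by the tool carry_out, never from a script. Its argument "plan" is a list that holds one entry, the list of rows, each a list of 7 numbers: the shift along the tool's x, y, z in mm, then the turn, a rotation vector about the tool's x, y, z in rad, then the opening, from 0 (shut) to 1 (fully open). In form: [[[tx, ty, tz, rx, ry, rz, jaw], ...]]. A call has 1 to 20 rows; each row shifts and turns the pose as measured when the row begins, along the tool's axes as they then stand; what a row does not reach is not made up. A row lasts 1/12 s, in which the tool goes at most 41.7 mm and 7.16 degrees, less where a joint would pass 70% of its speed; a pose out of reach is approached as far as the arm can. A call with a gripper value outside its range is refused whole. The fingers move at their own pace and stop on an object; "force" is the grip in N (left out, the last holds). Time passes only in rows, so rows that do not move let the fingers close. It gives the time, the measured TCP pose, the force and the opening at its end, in the units of the state.
- robot.observe(): the state, without advancing time (a new reading comes with each control period).
- robot.read_camera(name): name is "side" or "top"; returns the picture (384x512x3 uint8, red, green, blue); there is no depth.
- robot.calibration(name): a dict with "fx", "fy", "cx", "cy" (pixels), "cam_to_world" (4x4, takes a point from camera to world coordinates). Camera axes: x right, y up, looking along -z (the intrinsics and any distortion apply to the point x, -y, -z); pixel columns grow to the right and rows downward; lengths in m; the calibration is good to about 2 mm. A picture is of the moment at which its call begins. calibration takes no time and is no camera call.
- robot.sign_off(): hands the job in, once; it reports no verdict.
The state is a dict: "time_s": time; "joint_positions": joint angles; "joint_velocities": joint speeds; "effort": joint torques, N m; "eef_pos": TCP position; "tcp_rot": TCP orientation; "contact_force": force on the tool from outside, world axes, zero at the start; "moment": the same for the moment, N m; "width": finger opening in m.
Only numpy, scipy, OpenCV 4.12 (cv2) and the standard library are available. Lean on these libraries where they do the work, as an engineer would, in place of code of your own. Each camera call takes 0.05 s, during which the arm holds its last target.

## Working session

There is one attempt and no reset: what is moved stays moved. The work goes in short steps, Python scripts to look and compute and a tool call to move; the robot and the scene stay as the last step left them, time stands still between calls to the robot, and variables do not carry over. Pictures are saved under pics/ and viewed, and the job is handed in when it is done.

Besides the shell and the picture viewer there is one more tool, called after "Emit:" as name(argument=value, ...) on one line, values as JSON. carry_out: Moves the arm, as the interface text tells. Its arguments: {"type":"object","properties":{"plan":{"type":"array"},"force":{"type":"number"}},"required":["plan"]}

```bash
ls; mkdir -p pics; python3 - <<'E'
from station import robot
import cv2,numpy as np
np.set_printoptions(precision=4,suppress=True)
print(robot.observe()); print(robot.pinch_z)
for n in("top","side"):
    c=robot.calibration(n);print(n,c)
    im=robot.read_camera(n);cv2.imwrite(f"pics/{n}0.png",im[:,:,::-1])
E
```

```text
pics
{'time_s': 0.0, 'joint_positions': array([ 0.9864,  0.2592,  0.0208,  1.3337, -0.    ,  1.4182]), 'joint_velocities': array([-0.0003,  0.0007,  0.0017,  0.0001,  0.0013,  0.0009]), 'effort': array([  0.0047, -55.5638,  34.4532,   0.0136,  -0.    ,   0.    ]), 'eef_pos': array([0.23  , 0.4993, 0.2307]), 'tcp_rot': array([-0.6902,  0.6911, -0.1517,  0.1513]), 'contact_force': array([0.2606, 0.1284, 0.3935]), 'moment': array([0.0047, 0.0142, 0.0297]), 'width': 0.08527884200220112}
0.0187
top {'fx': 474.5534257928665, 'fy': 474.5534257928665, 'cx': 254.25674412858058, 'cy': 194.81743974105268, 'cam_to_world': array([[ 0.0076,  0.9964, -0.0839,  0.3469],
       [-0.9998,  0.0091,  0.0181,  0.0489],
       [ 0.0188,  0.0837,  0.9963,  1.3049],
       [ 0.    ,  0.    ,  0.    ,  1.    ]])}
side {'fx': 360.43386725146314, 'fy': 360.43386725146314, 'cx': 255.7565977708564, 'cy': 184.59189814499865, 'cam_to_world': array([[ 0.789 ,  0.3598, -0.498 ,  0.0321],
       [-0.6142,  0.4423, -0.6535, -0.5598],
       [-0.0149,  0.8215,  0.57  ,  0.5906],
       [ 0.    ,  0.    ,  0.    ,  1.    ]])}
```

View pics/top0.png

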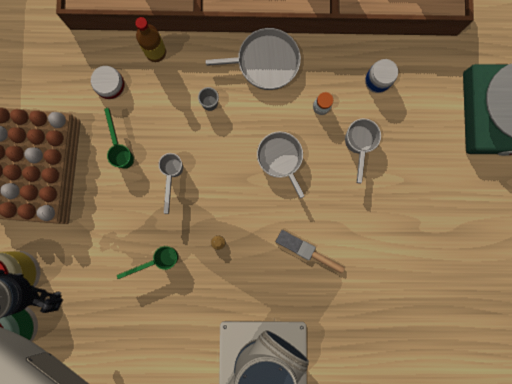

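View pics/side0.png

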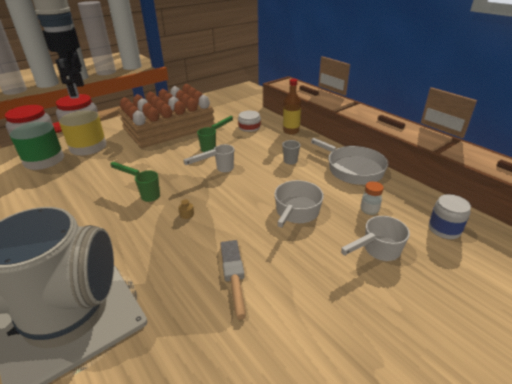

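```bash
python3 - <<'E'
import cv2
im=cv2.imread('pics/top0.png')
cv2.imwrite('pics/top0c.png',cv2.resize(im[80:260,120:380],None,fx=3,fy=3,interpolation=cv2.INTER_CUBIC))
E
```

```text
(no output)
```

View pics/top0c.png

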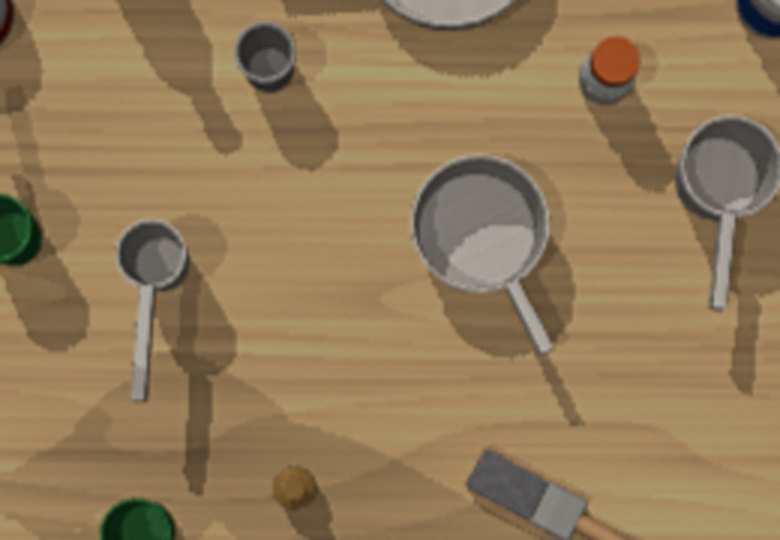

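Top view shows the large measure at about (280,154), the middle at (363,135) and the small grey one at (170,165). The green look-alikes and the small grey cup without a handle are not part of the job. I'll enlarge for accurate rim and handle points.

```bash
cat > h.py <<'E'
import cv2,numpy as np
np.set_printoptions(precision=4,suppress=True)
from station import robot
def ray(n,u,v,z):
    c=robot.calibration(n);T=np.array(c['cam_to_world'])
    d=np.array([(u-c['cx'])/c['fx'],-(v-c['cy'])/c['fy'],-1.])
    d=T[:3,:3]@d;o=T[:3,3]
    return o+d*(z-o[2])/d[2]
def proj(n,p):
    c=robot.calibration(n);T=np.linalg.inv(np.array(c['cam_to_world']))
    q=T[:3,:3]@np.asarray(p,float)+T[:3,3]
    return np.array([c['cx']+c['fx']*q[0]/-q[2],c['cy']-c['fy']*q[1]/-q[2]])
DIM={'large':(.062,.056,.05),'middle':(.046,.040,.058),'small':(.031,.026,.066)}
def overlay(n,im,poses,s,x0,y0,w,h,fn):
    o=cv2.resize(im[y0:y0+h,x0:x0+w],None,fx=s,fy=s,interpolation=cv2.INTER_CUBIC)
    def P(p):
        u=proj(n,p);return tuple(int(round(k)) for k in ((u+.5-[x0,y0])*s-.5))
    for k,(x,y,z,th) in poses.items():
        R,f,H=DIM[k];a=np.linspace(0,2*np.pi,60)
        pts=np.array([P((x+R*np.cos(t),y+R*np.sin(t),z+H)) for t in a]);cv2.polylines(o,[pts],True,(0,0,255),1)
        pts=np.array([P((x+f*np.cos(t),y+f*np.sin(t),z)) for t in a]);cv2.polylines(o,[pts],True,(255,0,0),1)
        c,s_=np.cos(th),np.sin(th)
        pts=np.array([P((x+r*c-q*s_,y+r*s_+q*c,z+H+.008)) for r,q in((R,.006),(.13,.006),(.13,-.006),(R,-.006))]);cv2.polylines(o,[pts],True,(0,255,0),1)
    cv2.imwrite(fn,o)
E
python3 - <<'E'
from h import *
print(robot.calibration('top').keys())
px=lambda c:((c[0]+.5)/3-.5+120,(c[1]+.5)/3-.5+80)
poses={}
for k,c,e in(('large',(481,223.5),(546,350)),('middle',(729,166.5),(718,307)),('small',(152.5,255.5),(139,400))):
    H=DIM[k][2]
    p=ray('top',*px(c),H);q=ray('top',*px(e),H+.008);d=(q-p)[:2]
    th=np.arctan2(d[1],d[0]);poses[k]=(p[0],p[1],0,th)
    print(k,p,q,np.linalg.norm(d),np.degrees(th),np.hypot(*p[:2]))
import json;json.dump(poses,open('poses.json','w'))
t=cv2.imread('pics/top0.png');s=cv2.imread('pics/side0.png')
overlay('top',t,poses,3,140,100,260,120,'pics/ot.png')
overlay('side',s,poses,3,170,130,260,140,'pics/os.png')
E
```

```text
dict_keys(['fx', 'fy', 'cx', 'cy', 'cam_to_world'])
large [ 0.5624 -0.0419  0.05  ] [ 0.4491 -0.099   0.058 ] 0.1269016875894582 -153.27674192120298 0.563968734937791
middle [ 0.6148 -0.2628  0.058 ] [ 0.4877 -0.2496  0.066 ] 0.12781088229290652 174.08635976144052 0.668643549724605
small [0.5282 0.247  0.066 ] [0.4013 0.2545 0.074 ] 0.12716151823392524 176.61214239203025 0.5831180420268723
```

View pics/ot.png

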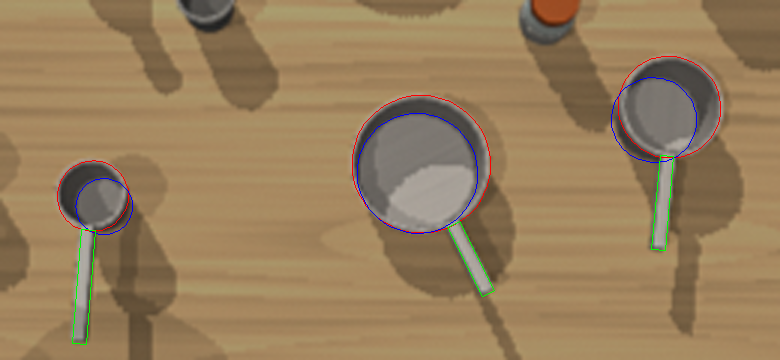

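View pics/os.png

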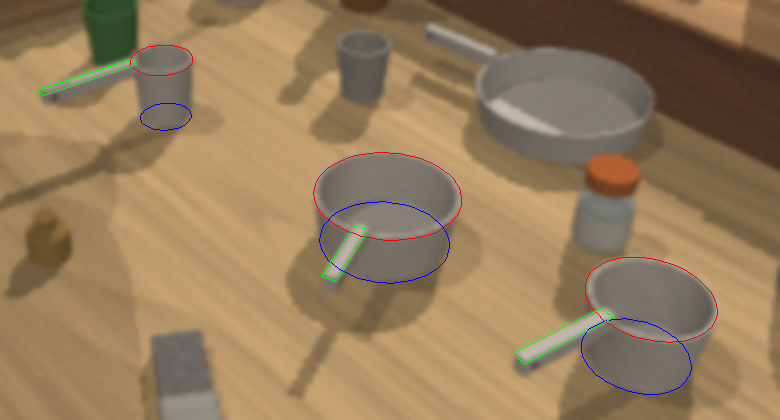

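```bash
cat >> h.py <<'E'
from scipy.spatial.transform import Rotation as Ro
def R_now():
    q=robot.observe()['tcp_rot'];return Ro.from_quat([q[1],q[2],q[3],q[0]])
def target_R(th):
    # tool y down, z perpendicular to handle direction th; both half-turn options
    out=[]
    for a in (th,th+np.pi):
        x=np.array([np.cos(a),np.sin(a),0]);y=np.array([0,0,-1.]);out.append(Ro.from_matrix(np.c_[x,y,np.cross(x,y)]))
    return out
def delta(pos,th):
    o=robot.observe();R=R_now()
    print('t %.2f'%o['time_s'],'pos',o['eef_pos'],'w %.4f'%o['width'],'F',o['contact_force'],'j',o['joint_positions'])
    for T in target_R(th):
        rv=(R.inv()*T).as_rotvec();print(' turn (tool)',rv,'deg',np.degrees(rv[1]))
        print('  shift in turned tool mm',T.inv().apply(np.array(pos)-o['eef_pos'])*1000)
    print(' shift in present tool mm',R.inv().apply(np.array(pos)-o['eef_pos'])*1000,'\n',R.as_matrix())
def grip(k,x,y,th,z=0):return np.array([x+.095*np.cos(th),y+.095*np.sin(th),z+DIM[k][2]-.019])
E
python3 - <<'E'
from h import *
import json;p=json.load(open('poses.json'))
x,y,z,th=p['middle'];g=grip('middle',x,y,th);print(g);delta(g,th)
E
```

```text
[ 0.5203 -0.253   0.039 ]
t 0.10 pos [0.2301 0.4993 0.2307] w 0.0853 F [0.1936 0.1183 0.5772] j [ 0.9864  0.2591  0.0208  1.3337 -0.      1.4182]
 turn (tool) [0.0005 2.813  0.0016] deg 161.1715367060689
  shift in turned tool mm [-366.2592  191.7375  718.3762]
 turn (tool) [ 0.0011 -0.3286 -0.0004] deg -18.828435229526317
  shift in turned tool mm [ 366.2592  191.7375 -718.3762]
 shift in present tool mm [ 578.5377  192.3019 -561.5047] 
 [[ 0.9082 -0.0006  0.4185]
 [-0.4185 -0.001   0.9082]
 [-0.0002 -1.     -0.0012]]
```

Emit:
carry_out(plan=[[[0, 0, 0, 0, -0.11, 0, 1], [0, 0, 0, 0, -0.11, 0, 1], [0, 0, 0, 0, -0.11, 0, 1], [18, 0, -35, 0, 0, 0, 1], [18, 0, -35, 0, 0, 0, 1], [18, 0, -35, 0, 0, 0, 1], [18, 0, -35, 0, 0, 0, 1], [18, 0, -35, 0, 0, 0, 1], [18, 0, -35, 0, 0, 0, 1], [18, 0, -35, 0, 0, 0, 1], [18, 0, -35, 0, 0, 0, 1], [18, 0, -35, 0, 0, 0, 1], [18, 0, -35, 0, 0, 0, 1], [18, 0, -35, 0, 0, 0, 1], [18, 0, -35, 0, 0, 0, 1], [18, 0, -35, 0, 0, 0, 1], [18, 0, -35, 0, 0, 0, 1], [18, 0, -35, 0, 0, 0, 1], [18, 0, -35, 0, 0, 0, 1]]])

```text
time_s: 1.68
eef_pos: [0.4736, -0.1039, 0.2266]
tcp_rot: [-0.705, 0.709, -0.028, 0.023]
contact_force: [0.9, 1.4, -0.1]
width: 0.0852
```

```bash
cat > m.py <<'E'
from h import *
import json,sys;p=json.load(open('poses.json'))
k=sys.argv[1];x,y,z,th=p[k];g=grip(k,x,y,th);delta(g,th)
E
python3 m.py middle
```

```text
t 1.68 pos [ 0.4736 -0.1039  0.2266] w 0.0852 F [ 0.9081  1.3989 -0.1212] j [-0.3848  0.1522 -0.129   1.2933 -0.0071 -0.3127]
 turn (tool) [-0.0089 -3.1105 -0.0089] deg -178.21785077794226
  shift in turned tool mm [-61.8157 187.6288 143.4741]
 turn (tool) [ 0.0057  0.0311 -0.0057] deg 1.780700275635817
  shift in turned tool mm [  61.8157  187.6288 -143.4741]
 shift in present tool mm [  58.4169  188.1074 -144.2694] 
 [[ 0.9974 -0.0062  0.0721]
 [-0.0721 -0.0052  0.9974]
 [-0.0058 -1.     -0.0056]]
```

Emit:
carry_out(plan=[[[15, 0, -36, 0.005, 0.03, -0.005, 1], [15, 0, -36, 0, 0, 0, 1], [15, 0, -36, 0, 0, 0, 1], [15, 20, -34, 0, 0, 0, 1], [0, 30, 0, 0, 0, 0, 1], [0, 30, 0, 0, 0, 0, 1], [0, 20, 0, 0, 0, 0, 1], [0, 0, 0, 0, 0, 0, 1]]])

```text
time_s: 2.35
eef_pos: [0.5213, -0.2679, 0.1203]
tcp_rot: [-0.706, 0.706, -0.041, 0.04]
contact_force: [-1.1, -0.1, 0.2]
width: 0.0854
```

```bash
python3 m.py middle; python3 - <<'E'
from h import *
p=json=__import__('json').load(open('poses.json'))
for n,b in(('top',(320,80,100,130)),('side',(300,170,130,110))):
    im=robot.read_camera(n)[:,:,::-1]
    overlay(n,np.ascontiguousarray(im),{'middle':p['middle']},5 if n=='side' else 4,*b,f'pics/m1{n}.png')
E
```

```text
t 2.35 pos [ 0.5213 -0.2679  0.1203] w 0.0854 F [-1.0672 -0.0646  0.1785] j [-0.617   0.3718 -0.1015  1.0982 -0.0015 -0.5028]
 turn (tool) [0.0021 3.1306 0.0016] deg 179.37144502983907
  shift in turned tool mm [  2.4621  81.3431 -14.6848]
 turn (tool) [ 0.001  -0.011  -0.0013] deg -0.628492343825922
  shift in turned tool mm [-2.4621 81.3431 14.6848]
 shift in present tool mm [-2.5155 81.3314 14.7402] 
 [[ 0.9935 -0.0014  0.1139]
 [-0.1139 -0.0009  0.9935]
 [-0.0013 -1.     -0.001 ]]
```

View pics/m1side.png

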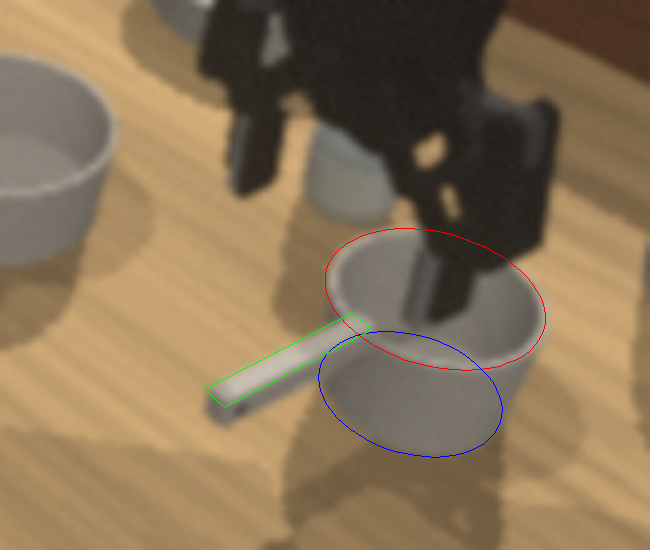

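View pics/m1top.png

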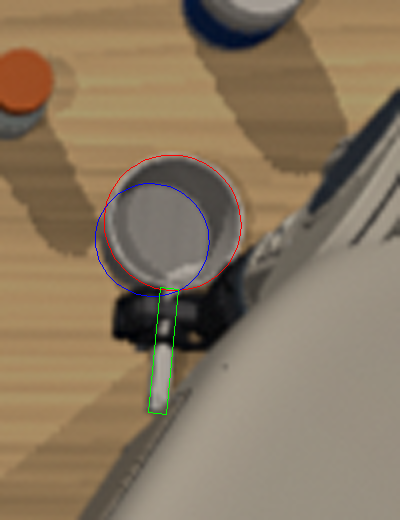

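Side view at the middle measure: the overlay outlines match rim and handle within about 2–3 mm, and the fingers straddle the handle. The top view shows the gripper across the handle at crop (165,315). I need a 15 mm sideways correction, then down.

Emit:
carry_out(plan=[[[-2.5, 0, 15, 0, -0.01, 0, 1], [0, 0, 0, 0, 0, 0, 1], [0, 20, 0, 0, 0, 0, 1], [0, 20, 0, 0, 0, 0, 1], [0, 0, 0, 0, 0, 0, 1]]])

```text
time_s: 2.87
eef_pos: [0.5261, -0.2521, 0.0928]
tcp_rot: [-0.703, 0.71, -0.03, 0.04]
contact_force: [-0.5, 0.3, -0.3]
width: 0.0855
```

```bash
python3 m.py middle
```

```text
t 2.87 pos [ 0.5261 -0.2521  0.0928] w 0.0855 F [-0.5213  0.3068 -0.2864] j [-0.59    0.3761 -0.171   1.0058 -0.0014 -0.4907]
 turn (tool) [ 0.0238 -3.1376 -0.0152] deg -179.76902704473216
  shift in turned tool mm [ 5.6179 53.7888  1.4349]
 turn (tool) [0.0097 0.0039 0.0152] deg 0.22368935936701098
  shift in turned tool mm [-5.6179 53.7888 -1.4349]
 shift in present tool mm [-6.4381 53.7086 -0.8904] 
 [[ 0.995   0.0141  0.0992]
 [-0.0991 -0.0112  0.995 ]
 [ 0.0152 -0.9998 -0.0097]]
```

Emit:
carry_out(plan=[[[-6, 10, -1, 0.01, 0, 0.015, 1], [0, 15, 0, 0, 0, 0, 1], [0, 15, 0, 0, 0, 0, 1], [0, 0, 0, 0, 0, 0, 1], [0, 0, 0, 0, 0, 0, 1]]])

```text
time_s: 3.28
eef_pos: [0.522, -0.253, 0.0584]
tcp_rot: [-0.705, 0.707, -0.032, 0.036]
contact_force: [0.3, -0.7, -0.1]
width: 0.0856
```

```bash
python3 m.py middle
```

```text
t 3.28 pos [ 0.522  -0.253   0.0584] w 0.0856 F [ 0.2623 -0.6992 -0.123 ] j [-0.5962  0.4073 -0.2184  0.9394  0.0005 -0.4998]
 turn (tool) [ 0.0083 -3.1348 -0.0036] deg -179.61017345575624
  shift in turned tool mm [ 1.651  19.4211  0.1239]
 turn (tool) [0.0023 0.0068 0.0053] deg 0.38907925503547436
  shift in turned tool mm [-1.651  19.4211 -0.1239]
 shift in present tool mm [-1.7543 19.4123 -0.0674] 
 [[ 0.9953  0.005   0.0963]
 [-0.0963 -0.0028  0.9954]
 [ 0.0053 -1.     -0.0023]]
```

Emit:
carry_out(plan=[[[-1, 12, 0, 0.002, 0.005, 0.005, 1], [0, 8, 0, 0, 0, 0, 1], [0, 0, 0, 0, 0, 0, 1], [0, 0, 0, 0, 0, 0, 1]]])

```text
time_s: 3.62
eef_pos: [0.5221, -0.2539, 0.0398]
tcp_rot: [-0.706, 0.707, -0.035, 0.037]
contact_force: [-0.2, 0.7, 0.7]
width: 0.0853
```

```bash
python3 m.py middle
```

```text
t 3.62 pos [ 0.5221 -0.2539  0.0398] w 0.0853 F [-0.2096  0.737   0.7294] j [-0.597   0.4268 -0.2405  0.9001 -0.0002 -0.4951]
 turn (tool) [ 0.0045 -3.1403 -0.0028] deg -179.9267487766196
  shift in turned tool mm [ 1.8347  0.8015 -0.7253]
 turn (tool) [0.0018 0.0013 0.0029] deg 0.07299523475369514
  shift in turned tool mm [-1.8347  0.8015  0.7253]
 shift in present tool mm [-1.8361  0.7949  0.729 ] 
 [[ 0.9948  0.0027  0.1018]
 [-0.1018 -0.0021  0.9948]
 [ 0.0029 -1.     -0.0018]]
```

Emit:
carry_out(plan=[[[0, 0, 0, 0, 0, 0, 0.5], [0, 0, 0, 0, 0, 0, 0.3], [0, 0, 0, 0, 0, 0, 0], [0, 0, 0, 0, 0, 0, 0], [0, 0, 0, 0, 0, 0, 0], [0, 0, 0, 0, 0, 0, 0], [0, 0, 0, 0, 0, 0, 0], [0, 0, 0, 0, 0, 0, 0]]], force=80)

```text
time_s: 4.28
eef_pos: [0.5228, -0.2543, 0.0412]
tcp_rot: [-0.705, 0.707, -0.034, 0.038]
contact_force: [0.6, 0.0, -0.8]
width: 0.0104
```

```bash
python3 m.py middle
```

```text
t 4.28 pos [ 0.5228 -0.2543  0.0412] w 0.0104 F [ 0.5551  0.026  -0.7924] j [-0.597   0.4255 -0.2387  0.9013 -0.0001 -0.4951]
 turn (tool) [ 0.0073 -3.1403 -0.0041] deg -179.92484978830058
  shift in turned tool mm [ 2.5355  2.1828 -1.0808]
 turn (tool) [0.0026 0.0013 0.0047] deg 0.0745062113741235
  shift in turned tool mm [-2.5355  2.1828  1.0808]
 shift in present tool mm [-2.5442  2.1681  1.0898] 
 [[ 0.9948  0.0044  0.1017]
 [-0.1017 -0.0031  0.9948]
 [ 0.0047 -1.     -0.0026]]
```

Emit:
carry_out(plan=[[[0, -10, 0, 0, 0, 0, 0], [0, -15, 0, 0, 0, 0, 0], [0, -25, 0, 0, 0, 0, 0], [0, -25, 0, 0, 0, 0, 0], [0, -20, 0, 0, 0, 0, 0], [0, 0, 0, 0, 0, 0, 0], [0, 0, 0, 0, 0, 0, 0], [0, 0, 0, 0, 0, 0, 0]]])

```text
time_s: 4.95
eef_pos: [0.5199, -0.2525, 0.141]
tcp_rot: [0.706, -0.706, 0.036, -0.035]
contact_force: [0.4, -0.2, -2.6]
width: 0.0104
```

```bash
python3 - <<'E'
from h import *
o=robot.observe();print(o['eef_pos'],o['width'],o['contact_force'],o['moment'])
p=__import__('json').load(open('poses.json'))['middle']
R=R_now().as_matrix();print(R)
dz=o['eef_pos'][2]-.0405
for n,b in(('top',(320,80,100,130)),('side',(300,130,130,110))):
    im=robot.read_camera(n)[:,:,::-1]
    overlay(n,np.ascontiguousarray(im),{'middle':(p[0],p[1],dz,p[3])},5 if n=='side' else 4,*b,f'pics/m2{n}.png')
E
```

```text
[ 0.5199 -0.2525  0.141 ] 0.010402639203044755 [ 0.4293 -0.1937 -2.6027] [ 0.0539  0.2092 -0.013 ]
[[ 0.9948 -0.0016  0.1014]
 [-0.1014  0.0003  0.9948]
 [-0.0016 -1.      0.0001]]
```

View pics/m2side.png

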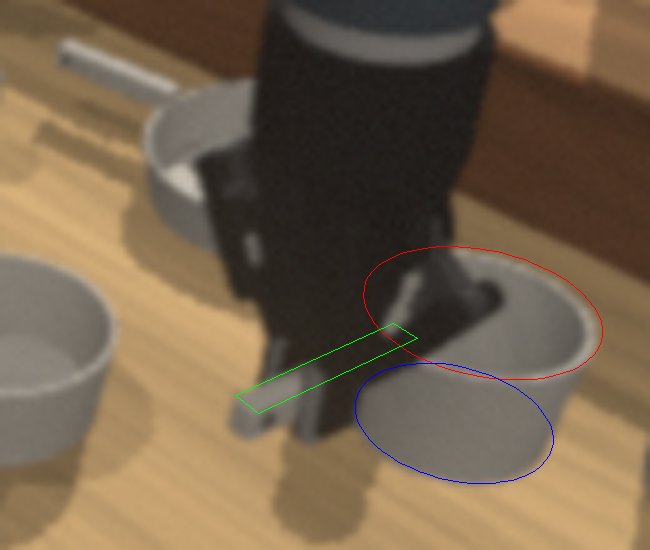

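View pics/m2top.png

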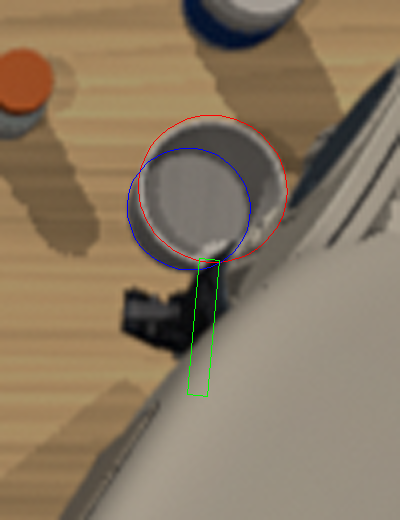

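Side view: the middle measure hangs level, about 100 mm up, within a few mm of the predicted outline. Next I carry it over the large one with a 12.4° turn.

Emit:
carry_out(plan=[[[0, 0, 0, 0, 0.11, 0, 0], [0, 0, 0, 0, 0.11, 0, 0], [-8, 0, 14, 0, 0, 0, 0], [-15, 0, 27, 0, 0, 0, 0], [-15, 0, 27, 0, 0, 0, 0], [-15, 0, 27, 0, 0, 0, 0], [-15, 0, 27, 0, 0, 0, 0], [-15, 0, 27, 0, 0, 0, 0], [-15, 0, 27, 0, 0, 0, 0], [-15, 0, 27, 0, 0, 0, 0], [-6, 0, 10, 0, 0, 0, 0], [0, 0, 0, 0, 0, 0, 0], [0, 0, 0, 0, 0, 0, 0]]])

```text
time_s: 6.13
eef_pos: [0.4668, -0.0005, 0.126]
tcp_rot: [0.7, -0.694, 0.129, -0.108]
contact_force: [-0.1, -0.5, -2.2]
width: 0.0102
```

```bash
cat > pl.py <<'E'
from h import *
import json,sys
L=json.load(open('poses.json'))['large']
# args: piece, tool-x offset of centre from tcp, final tcp z, handle turn from large (deg)
off=float(sys.argv[1]);z=float(sys.argv[2]);th=L[3]+np.radians(float(sys.argv[3]))
c=np.array([L[0],L[1]])
g=np.r_[c+off*np.array([np.cos(th),np.sin(th)]),z];print('goal',g,np.degrees(th));delta(g,th)
E
python3 pl.py .093 .0435 -45; python3 - <<'E'
from h import *
p=__import__('json').load(open('poses.json'))
o=robot.observe();R=R_now().as_matrix();e=o['eef_pos'];c=e+R@[.093,0,0]
c[2]=e[2]-.0405;th=np.arctan2(-R[1,0],-R[0,0])
for n,b in(('top',(210,90,150,120)),('side',(230,100,150,120))):
    im=robot.read_camera(n)[:,:,::-1]
    overlay(n,np.ascontiguousarray(im),{'large':p['large'],'middle':(*c,th)},5,*b,f'pics/m3{n}.png')
E
```

```text
goal [ 0.4741 -0.0128  0.0435] -198.27674192120298
t 6.13 pos [ 0.4668 -0.0005  0.126 ] w 0.0102 F [-0.0845 -0.4861 -2.2428] j [-0.1856  0.1951 -0.3425  1.0628  0.0067  0.1507]
 turn (tool) [ 0.0473  3.1239 -0.0038] deg 178.98610694528628
  shift in turned tool mm [-10.8131  82.5467   9.3202]
 turn (tool) [-0.0025 -0.0173 -0.0303] deg -0.9933105417643967
  shift in turned tool mm [10.8131 82.5467 -9.3202]
 shift in present tool mm [13.4666 82.1564 -9.3125] 
 [[ 0.9436 -0.0278  0.3301]
 [-0.3298  0.0121  0.944 ]
 [-0.0303 -0.9995  0.0022]]
```

View pics/m3side.png

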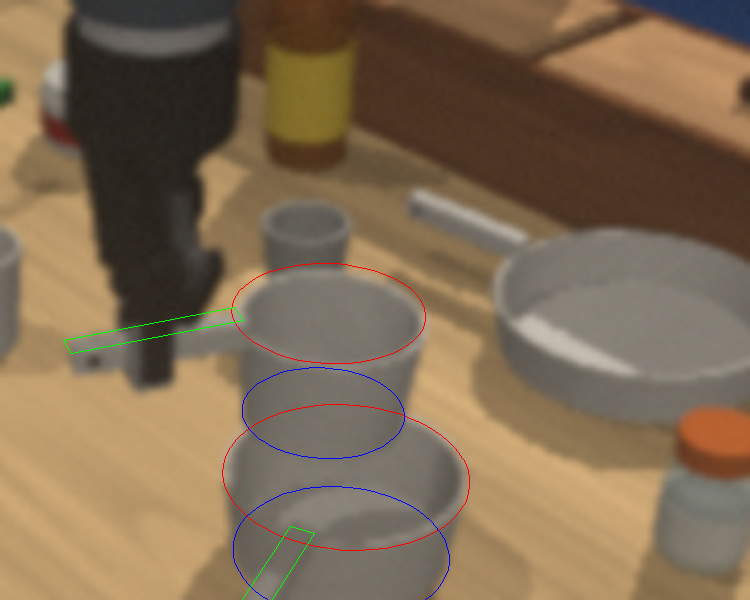

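View pics/m3top.png

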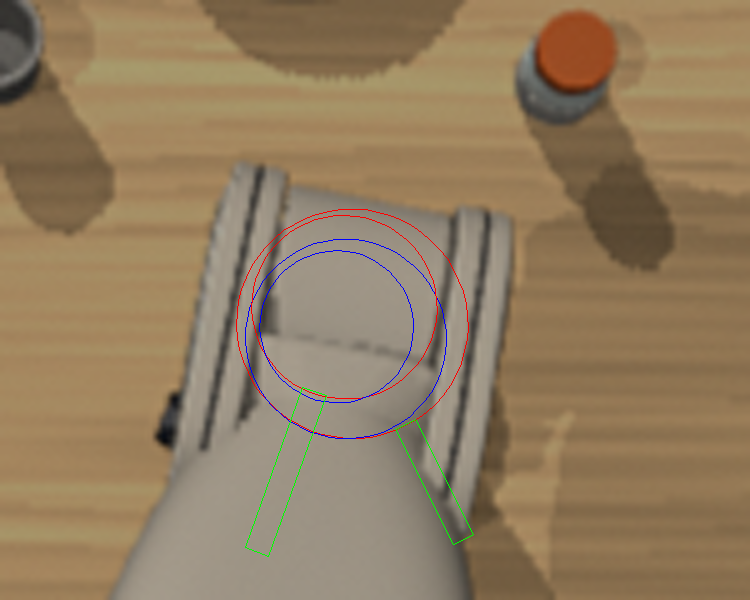

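Side view: the middle measure is above the large one with matching outlines. It is about 10 mm off and tilted 1.7°, so I'll correct before lowering.

Emit:
carry_out(plan=[[[11, 0, -9, 0, -0.017, -0.03, 0], [0, 0, 0, 0, 0, 0, 0], [0, 15, 0, 0, 0, 0, 0], [0, 10, 0, 0, 0, 0, 0], [0, 0, 0, 0, 0, 0, 0], [0, 0, 0, 0, 0, 0, 0]]])

```text
time_s: 6.73
eef_pos: [0.4753, -0.0182, 0.0988]
tcp_rot: [0.698, -0.697, 0.117, -0.115]
contact_force: [-0.4, 0.3, -1.8]
width: 0.0101
```

```bash
python3 pl.py .093 .0435 -45
```

```text
goal [ 0.4741 -0.0128  0.0435] -198.27674192120298
t 6.73 pos [ 0.4753 -0.0182  0.0988] w 0.0101 F [-0.4237  0.346  -1.8063] j [-0.2164  0.2156 -0.3921  0.9652  0.0023  0.1131]
 turn (tool) [ 0.0038  3.1311 -0.0032] deg 179.3978220376592
  shift in turned tool mm [ 2.8265 55.3325 -4.7962]
 turn (tool) [-0.002  -0.0105 -0.0024] deg -0.6019575958694834
  shift in turned tool mm [-2.8265 55.3325  4.7962]
 shift in present tool mm [-2.7433 55.3487  4.6553] 
 [[ 0.9462 -0.0016  0.3236]
 [-0.3236  0.0027  0.9462]
 [-0.0024 -1.      0.002 ]]
```

Emit:
carry_out(plan=[[[-3, 0, 5, 0, -0.01, 0, 0], [0, 0, 0, 0, 0, 0, 0], [0, 10, 0, 0, 0, 0, 0], [0, 10, 0, 0, 0, 0, 0], [0, 10, 0, 0, 0, 0, 0], [0, 0, 0, 0, 0, 0, 0], [0, 0, 0, 0, 0, 0, 0]]])

```text
time_s: 7.32
eef_pos: [0.4747, -0.0115, 0.0681]
tcp_rot: [0.699, -0.697, 0.112, -0.112]
contact_force: [-0.3, 0.1, -2.3]
width: 0.0104
```

```bash
python3 pl.py .093 .0435 -45
```

```text
goal [ 0.4741 -0.0128  0.0435] -198.27674192120298
t 7.32 pos [ 0.4747 -0.0115  0.0681] w 0.0104 F [-0.292   0.0991 -2.3376] j [-0.2029  0.2436 -0.4448  0.8826  0.0026  0.1155]
 turn (tool) [-0.0008 -3.141   0.004 ] deg -179.96681191149952
  shift in turned tool mm [ 0.223  24.5622  1.4007]
 turn (tool) [-0.0026  0.0006 -0.0005] deg 0.03303619451139571
  shift in turned tool mm [-0.223  24.5622 -1.4007]
 shift in present tool mm [-0.2118 24.5586 -1.4633] 
 [[ 0.9497  0.0003  0.3131]
 [-0.3131  0.0026  0.9497]
 [-0.0005 -1.      0.0026]]
```

Emit:
carry_out(plan=[[[0, 8, -1, 0, 0, 0, 0], [0, 8, 0, 0, 0, 0, 0], [0, 5, 0, 0, 0, 0, 0], [0, 0, 0, 0, 0, 0, 0], [0, 2, 0, 0, 0, 0, 0], [0, 0, 0, 0, 0, 0, 0]]])

```text
time_s: 7.82
eef_pos: [0.4751, -0.0124, 0.0439]
tcp_rot: [0.699, -0.697, 0.111, -0.113]
contact_force: [-2.4, 0.1, 5.7]
width: 0.0105
```

```bash
python3 pl.py .093 .0435 -45;python3 - <<'E'
from h import *
p=__import__('json').load(open('poses.json'))
print(robot.observe()['moment'])
o=robot.observe();R=R_now().as_matrix();e=o['eef_pos'];c=e+R@[.093,0,0]
c[2]=e[2]-.0405;th=np.arctan2(-R[1,0],-R[0,0])
for n,b in(('side',(230,100,150,120)),):
    im=robot.read_camera(n)[:,:,::-1]
    overlay(n,np.ascontiguousarray(im),{'large':p['large'],'middle':(*c,th)},5,*b,f'pics/m4{n}.png')
E
```

```text
goal [ 0.4741 -0.0128  0.0435] -198.27674192120298
t 7.82 pos [ 0.4751 -0.0124  0.0439] w 0.0105 F [-2.3513  0.0982  5.6792] j [-0.2046  0.2699 -0.482   0.8172  0.0027  0.1134]
 turn (tool) [ 0.0022 -3.1406  0.0045] deg -179.9459007688469
  shift in turned tool mm [0.7967 0.4288 0.6636]
 turn (tool) [-0.0029  0.0009  0.0014] deg 0.053871692270076425
  shift in turned tool mm [-0.7967  0.4288 -0.6636]
 shift in present tool mm [-0.7979  0.4258 -0.6641] 
 [[ 0.9498  0.0022  0.3127]
 [-0.3127  0.0023  0.9498]
 [ 0.0014 -1.      0.0029]]
[0.0041 0.3162 0.0553]
```

View pics/m4side.png

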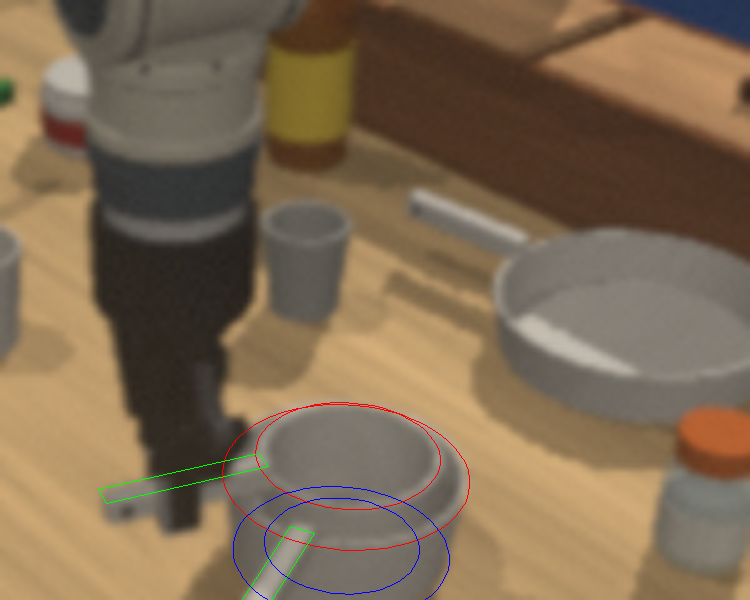

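Side view: the middle measure is down inside the large one, with rim and handle where expected and about 6 N of contact force. Now I release it.

Emit:
carry_out(plan=[[[0, 0, 0, 0, 0, 0, 0.2], [0, 0, 0, 0, 0, 0, 0.4], [0, 0, 0, 0, 0, 0, 0.6], [0, 0, 0, 0, 0, 0, 0.6], [0, 0, 0, 0, 0, 0, 0.6], [0, 0, 0, 0, 0, 0, 0.6], [0, -10, 0, 0, 0, 0, 0.6], [0, -20, 0, 0, 0, 0, 0.6], [0, -30, 0, 0, 0, 0, 0.6], [0, -30, 0, 0, 0, 0, 0.6], [0, 0, 0, 0, 0, 0, 1], [0, 0, 0, 0, 0, 0, 1]]])

```text
time_s: 8.87
eef_pos: [0.4749, -0.0127, 0.1377]
tcp_rot: [0.699, -0.697, 0.111, -0.113]
contact_force: [0.3, 0.1, -0.2]
width: 0.0734
```

```bash
python3 m.py small
```

```text
t 8.87 pos [ 0.4749 -0.0127  0.1377] w 0.0734 F [ 0.2903  0.1139 -0.1809] j [-0.2053  0.1801 -0.3293  1.0598  0.0026  0.1129]
 turn (tool) [-0.0024  2.8825 -0.0037] deg 165.15468942782235
  shift in turned tool mm [  57.0992   90.6722 -262.3886]
 turn (tool) [-0.0026 -0.2591  0.0016] deg -14.845120181766832
  shift in turned tool mm [-57.0992  90.6722 262.3886]
 shift in present tool mm [-122.5369   91.1752  238.7495] 
 [[ 0.9498  0.0021  0.3129]
 [-0.3129  0.0022  0.9498]
 [ 0.0013 -1.      0.0028]]
```

Emit:
carry_out(plan=[[[0, -5, 0, 0, -0.09, 0, 1], [0, 0, 0, 0, -0.09, 0, 1], [0, 0, 0, 0, -0.08, 0, 1], [-7, 0, 32, 0, 0, 0, 1], [-7, 0, 32, 0, 0, 0, 1], [-7, 0, 32, 0, 0, 0, 1], [-7, 0, 32, 0, 0, 0, 1], [-7, 0, 32, 0, 0, 0, 1], [-7, 0, 32, 0, 0, 0, 1], [-7, 0, 30, 0, 0, 0, 1], [-7, 0, 20, 0, 0, 0, 1], [0, 0, 0, 0, 0, 0, 1], [0, 0, 0, 0, 0, 0, 1]]])

```text
time_s: 9.95
eef_pos: [0.4257, 0.2404, 0.1329]
tcp_rot: [-0.707, 0.707, -0.02, 0.015]
contact_force: [-0.5, 0.1, 0.7]
width: 0.0851
```

```bash
python3 m.py small;python3 - <<'E'
from h import *
p=__import__('json').load(open('poses.json'))
L=p['large'];th=L[3]-np.pi/4
for n,b in(('top',(140,90,200,130)),('side',(180,130,150,110))):
    im=robot.read_camera(n)[:,:,::-1];cv2.imwrite(f'pics/raw5{n}.png',im)
    overlay(n,np.ascontiguousarray(im),{'large':L,'middle':(L[0],L[1],.003,th),'small':p['small']},4 if n=='top' else 5,*b,f'pics/m5{n}.png')
E
```

```text
t 9.95 pos [0.4257 0.2404 0.1329] w 0.0851 F [-0.5251  0.1106  0.6564] j [ 0.3409  0.2113 -0.3015  1.0645  0.0023  0.3896]
 turn (tool) [-0.0107 -3.1312 -0.0006] deg -179.4041932648793
  shift in turned tool mm [ -6.9254  85.9061 -12.5648]
 turn (tool) [ 0.0004  0.0104 -0.0068] deg 0.5947594875374079
  shift in turned tool mm [ 6.9254 85.9061 12.5648]
 shift in present tool mm [ 7.6418 85.8516 12.5223] 
 [[ 0.9988 -0.0068  0.0487]
 [-0.0487 -0.      0.9988]
 [-0.0068 -1.     -0.0003]]
```

View pics/m5side.png

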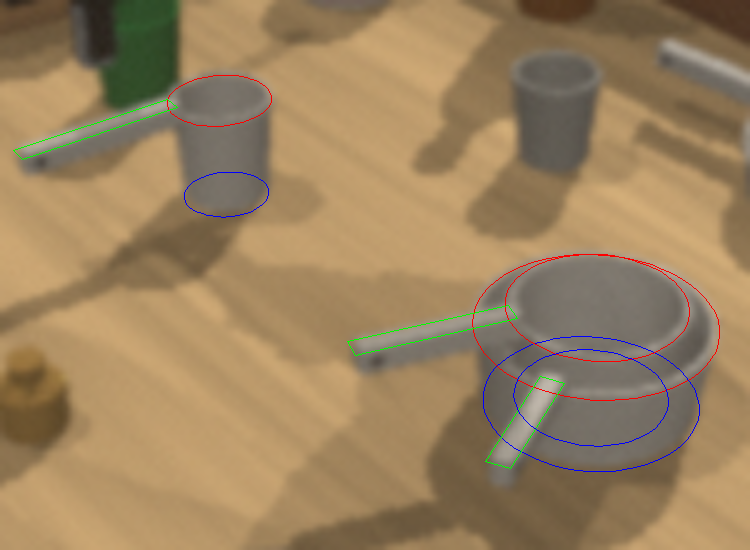

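View pics/m5top.png

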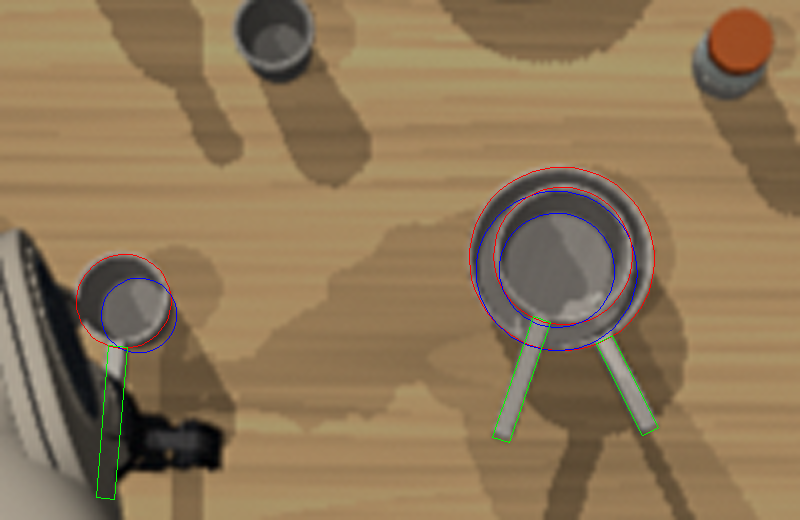

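Both views show the middle measure nested concentric in the large one with its handle about 45° away, as predicted. The small measure matches its outline, with the gripper over its handle.

Emit:
carry_out(plan=[[[7, 0, 12, 0, 0.01, -0.006, 1], [0, 0, 0, 0, 0, 0, 1], [0, 20, 0, 0, 0, 0, 1], [0, 20, 0, 0, 0, 0, 1], [0, 10, 0, 0, 0, 0, 1], [0, 0, 0, 0, 0, 0, 1], [0, 0, 0, 0, 0, 0, 1]]])

```text
time_s: 10.63
eef_pos: [0.436, 0.2435, 0.081]
tcp_rot: [-0.706, 0.707, -0.025, 0.024]
contact_force: [-0.4, 0.7, -0.7]
width: 0.0853
```

```bash
python3 m.py small
```

```text
t 10.63 pos [0.436  0.2435 0.081 ] w 0.0853 F [-0.4312  0.7339 -0.7159] j [ 0.3422  0.269  -0.369   0.934  -0.0017  0.4117]
 turn (tool) [0.0006 3.1312 0.0031] deg 179.40238489676105
  shift in turned tool mm [ 3.1552 34.0449 -8.8786]
 turn (tool) [ 0.002  -0.0104 -0.0004] deg -0.5975218954226971
  shift in turned tool mm [-3.1552 34.0449  8.8786]
 shift in present tool mm [-3.2345 34.0283  8.9134] 
 [[ 0.9976 -0.0005  0.0695]
 [-0.0695 -0.002   0.9976]
 [-0.0004 -1.     -0.002 ]]
```

Emit:
carry_out(plan=[[[-3, 0, 9, 0, -0.01, 0, 1], [0, 0, 0, 0, 0, 0, 1], [0, 0, 0, 0, 0, 0, 1]]])

```text
time_s: 10.88
eef_pos: [0.4345, 0.2522, 0.0826]
tcp_rot: [-0.706, 0.707, -0.021, 0.022]
contact_force: [0.2, 0.4, -0.1]
width: 0.0855
```

```bash
python3 m.py small
```

```text
t 10.88 pos [0.4345 0.2522 0.0826] w 0.0855 F [ 0.1756  0.4059 -0.0797] j [ 0.3597  0.2711 -0.3611  0.9383 -0.0018  0.4208]
 turn (tool) [-0.0015  3.1397  0.0024] deg 179.8907993623293
  shift in turned tool mm [ 1.118  35.6386 -0.3373]
 turn (tool) [ 0.0015 -0.0019  0.001 ] deg -0.1091276121955829
  shift in turned tool mm [-1.118  35.6386  0.3373]
 shift in present tool mm [-1.153  35.6369  0.3895] 
 [[ 0.9981  0.0009  0.061 ]
 [-0.061  -0.0016  0.9981]
 [ 0.001  -1.     -0.0015]]
```

Emit:
carry_out(plan=[[[-1, 12, 0, 0, 0, 0, 1], [0, 12, 0, 0, 0, 0, 1], [0, 9, 0, 0, 0, 0, 1], [0, 2, 0, 0, 0, 0, 1], [0, 0, 0, 0, 0, 0, 1], [0, 0, 0, 0, 0, 0, 0.5], [0, 0, 0, 0, 0, 0, 0.3], [0, 0, 0, 0, 0, 0, 0], [0, 0, 0, 0, 0, 0, 0], [0, 0, 0, 0, 0, 0, 0], [0, 0, 0, 0, 0, 0, 0], [0, 0, 0, 0, 0, 0, 0], [0, 0, 0, 0, 0, 0, 0]]], force=80)

```text
time_s: 11.97
eef_pos: [0.4366, 0.2541, 0.0519]
tcp_rot: [0.707, -0.706, 0.017, -0.024]
contact_force: [1.3, 0.1, -0.4]
width: 0.0102
```

```bash
python3 m.py small
```

```text
t 11.97 pos [0.4366 0.2541 0.0519] w 0.0102 F [ 1.2744  0.1436 -0.3631] j [ 0.362   0.3006 -0.41    0.8502 -0.002   0.421 ]
 turn (tool) [ 0.0155 -3.1414  0.0036] deg -179.9867003529571
  shift in turned tool mm [3.0519 4.9317 1.7156]
 turn (tool) [-0.0023  0.0002  0.0099] deg 0.010991206615982468
  shift in turned tool mm [-3.0519  4.9317 -1.7156]
 shift in present tool mm [-3.1007  4.8974 -1.7262] 
 [[ 0.9982  0.01    0.0589]
 [-0.0589  0.0017  0.9983]
 [ 0.0099 -0.9999  0.0023]]
```

Emit:
carry_out(plan=[[[0, -10, 0, 0, 0, 0, 0], [0, -15, 0, 0, 0, 0, 0], [0, -25, 0, 0, 0, 0, 0], [0, -25, 0, 0, 0, 0, 0], [0, -25, 0, 0, 0, 0, 0], [0, -10, 0, 0, 0, 0, 0], [0, 0, 0, 0, 0, 0, 0], [0, 0, 0, 0, 0, 0, 0]]])

```text
time_s: 12.63
eef_pos: [0.4332, 0.2531, 0.1645]
tcp_rot: [-0.707, 0.707, -0.02, 0.022]
contact_force: [-0.6, 0.4, -0.9]
width: 0.0102
```

```bash
cat > ov.py <<'E'
from h import *
import sys
p=__import__('json').load(open('poses.json'));L=p['large']
o=robot.observe();R=R_now().as_matrix();e=o['eef_pos'];c=e+R@[.092,0,0];print(e,o['width'],o['contact_force'],R[2])
c[2]=e[2]-.0519+R[2,0]*.092;th=np.arctan2(-R[1,0],-R[0,0])
B={'side':(int(sys.argv[2]),int(sys.argv[3]),150,110),'top':(140,90,200,130)}
for n in('top','side'):
    im=robot.read_camera(n)[:,:,::-1]
    overlay(n,np.ascontiguousarray(im),{'large':L,'middle':(L[0],L[1],.003,L[3]-np.pi/4),'small':(*c,th)},5 if n=='side' else 4,*B[n],f'pics/{sys.argv[1]}{n}.png')
E
python3 ov.py s1 170 80; python3 pl.py .092 .058 -90
```

```text
[0.4332 0.2531 0.1645] 0.010169406340022804 [-0.6389  0.3601 -0.8656] [ 0.0034 -1.     -0.0002]
goal [0.521  0.0402 0.058 ] -243.27674192120298
t 12.73 pos [0.4328 0.2529 0.1636] w 0.0106 F [ 0.3358  0.1732 -1.5937] j [ 0.3622  0.206  -0.2252  1.1382 -0.0016  0.4214]
 turn (tool) [ 0.0026 -2.0965  0.0002] deg -120.11930728682033
  shift in turned tool mm [-229.6021  105.5812   16.8342]
 turn (tool) [-0.0002  1.0451  0.0023] deg 59.88061191676784
  shift in turned tool mm [229.6021 105.5812 -16.8342]
 shift in present tool mm [ 100.4441  105.9709 -206.9518] 
 [[ 0.9982  0.0019  0.0592]
 [-0.0592 -0.001   0.9982]
 [ 0.002  -1.     -0.0009]]
```

View pics/s1side.png

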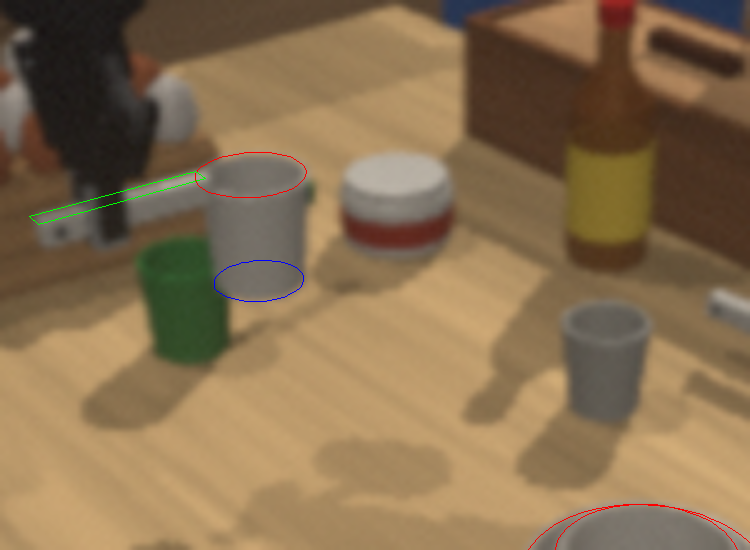

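View pics/s1top.png

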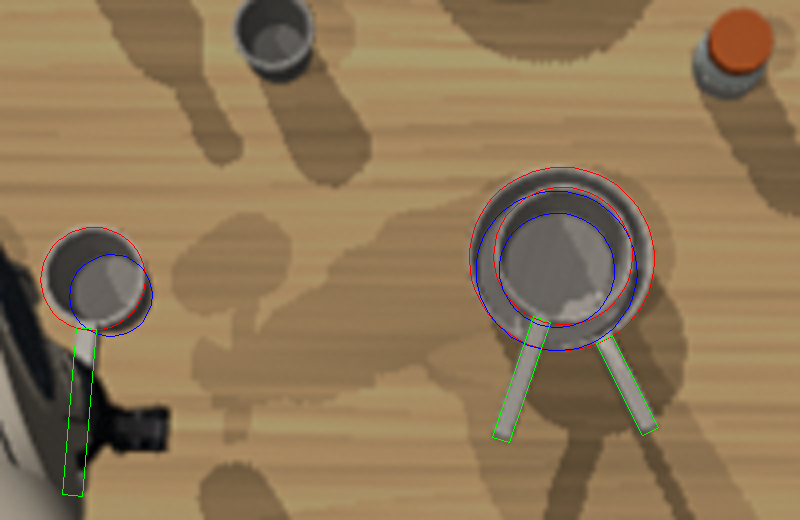

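Both views: the small measure is held level on its handle about 110 mm up, matching the predicted outline. Next: turn 60° and carry it over the nest.

Emit:
carry_out(plan=[[[0, 0, 0, 0, 0.11, 0, 0], [0, 0, 0, 0, 0.11, 0, 0], [0, 0, 0, 0, 0.11, 0, 0], [0, 0, 0, 0, 0.11, 0, 0], [0, 0, 0, 0, 0.11, 0, 0], [0, 0, 0, 0, 0.11, 0, 0], [0, 0, 0, 0, 0.11, 0, 0], [0, 0, 0, 0, 0.11, 0, 0], [0, 0, 0, 0, 0.11, 0, 0], [0, 0, 0, 0, 0, 0, 0], [0, 0, 0, 0, 0, 0, 0]]])

```text
time_s: 13.65
eef_pos: [0.4268, 0.2506, 0.149]
tcp_rot: [-0.597, 0.61, -0.372, 0.363]
contact_force: [-0.5, 0.4, -1.4]
width: 0.0104
```

```bash
python3 pl.py .092 .058 -90
```

```text
goal [0.521  0.0402 0.058 ] -243.27674192120298
t 13.65 pos [0.4268 0.2506 0.149 ] w 0.0104 F [-0.5109  0.386  -1.3839] j [ 0.3619  0.22   -0.2459  1.1271 -0.001   1.4562]
 turn (tool) [-0.0023 -3.1313 -0.0349] deg -179.41230560236016
  shift in turned tool mm [-230.3296   91.0015   10.4246]
 turn (tool) [ 0.0223  0.0101 -0.0014] deg 0.5765395478021383
  shift in turned tool mm [230.3296  91.0015 -10.4246]
 shift in present tool mm [230.3549  90.9033 -10.7172] 
 [[ 0.4586 -0.0205  0.8884]
 [-0.8886 -0.0088  0.4585]
 [-0.0016 -0.9998 -0.0223]]
```

Emit:
carry_out(plan=[[[5, -8, 0, 0.02, 0.01, 0, 0], [20, -3, -1, 0, 0, 0, 0], [28, -2, -1, 0, 0, 0, 0], [28, -2, -1, 0, 0, 0, 0], [28, -2, -1, 0, 0, 0, 0], [28, -2, -1, 0, 0, 0, 0], [28, -2, -1, 0, 0, 0, 0], [28, -2, -1, 0, 0, 0, 0], [18, -2, -1, 0, 0, 0, 0], [8, 0, 0, 0, 0, 0, 0], [0, 0, 0, 0, 0, 0, 0], [0, 0, 0, 0, 0, 0, 0]]])

```text
time_s: 14.65
eef_pos: [0.5241, 0.0413, 0.1767]
tcp_rot: [0.61, -0.607, 0.359, -0.363]
contact_force: [-0.5, -0.5, -1.1]
width: 0.0102
```

```bash
python3 pl.py .092 .058 -90
```

```text
goal [0.521  0.0402 0.058 ] -243.27674192120298
t 14.65 pos [0.5241 0.0413 0.1767] w 0.0102 F [-0.4918 -0.5266 -1.0637] j [-0.0821  0.2353 -0.151   1.1781  0.0018  0.9889]
 turn (tool) [ 0.003  -3.1081  0.0098] deg -178.0827893864606
  shift in turned tool mm [  0.4115 118.7323   3.2061]
 turn (tool) [-0.0063  0.0334  0.0019] deg 1.9162477945395215
  shift in turned tool mm [ -0.4115 118.7323  -3.2061]
 shift in present tool mm [ -0.7586 118.7087  -3.9348] 
 [[ 0.4793  0.0065  0.8776]
 [-0.8777  0.0012  0.4793]
 [ 0.002  -1.      0.0063]]
```

Emit:
carry_out(plan=[[[0, 0, -3, -0.006, 0.03, 0, 0], [0, 0, 0, 0, 0, 0, 0], [0, 15, 0, 0, 0, 0, 0], [0, 15, 0, 0, 0, 0, 0], [0, 0, 0, 0, 0, 0, 0], [0, 0, 0, 0, 0, 0, 0]]])

```text
time_s: 15.15
eef_pos: [0.5191, 0.0456, 0.147]
tcp_rot: [0.605, -0.604, 0.365, -0.367]
contact_force: [0.5, -0.8, -0.8]
width: 0.0104
```

```bash
python3 ov.py s2 230 100;python3 pl.py .092 .058 -90
```

```text
[0.5191 0.0456 0.147 ] 0.010388548478332432 [ 0.4981 -0.7577 -0.7759] [ 0.0015 -1.      0.0027]
goal [0.521  0.0402 0.058 ] -243.27674192120298
t 15.25 pos [0.5193 0.0453 0.1473] w 0.0104 F [ 0.5844 -0.2521 -2.0586] j [-0.074   0.2474 -0.2128  1.107   0.0001  1.0159]
 turn (tool) [ 0.0028 -3.1271  0.0049] deg -179.17183701383263
  shift in turned tool mm [-5.3348 89.3356  0.7938]
 turn (tool) [-0.0031  0.0144  0.0018] deg 0.827874242673019
  shift in turned tool mm [ 5.3348 89.3356 -0.7938]
 shift in present tool mm [ 5.1616 89.3419 -1.1484] 
 [[ 0.4625  0.0036  0.8866]
 [-0.8866 -0.0002  0.4625]
 [ 0.0018 -1.      0.0031]]
```

View pics/s2side.png

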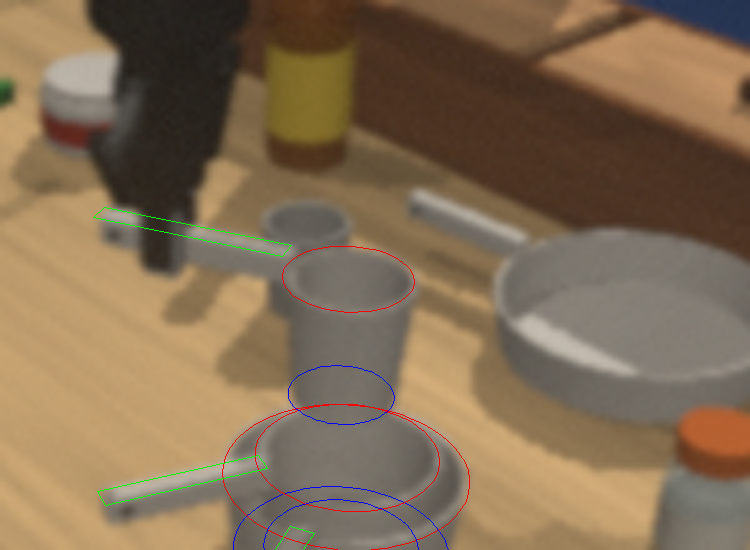

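View pics/s2top.png

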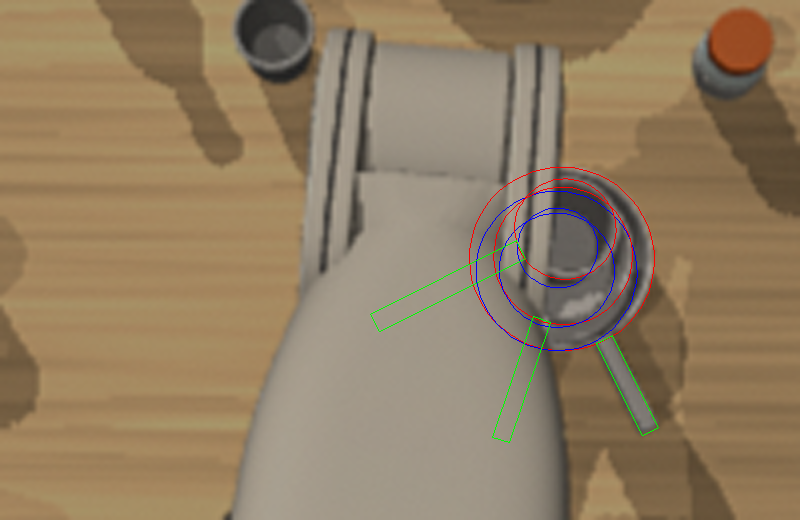

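Side and top views: the small measure is over the middle one, about 5 mm off. I'll correct, then lower in steps.

Emit:
carry_out(plan=[[[5, 0, -1, 0, 0.01, 0, 0], [0, 0, 0, 0, 0, 0, 0], [0, 10, 0, 0, 0, 0, 0], [0, 10, 0, 0, 0, 0, 0], [0, 5, 0, 0, 0, 0, 0], [0, 0, 0, 0, 0, 0, 0], [0, 0, 0, 0, 0, 0, 0]]])

```text
time_s: 15.83
eef_pos: [0.5219, 0.0402, 0.1216]
tcp_rot: [0.604, -0.602, 0.368, -0.372]
contact_force: [-0.5, 0.7, -1.4]
width: 0.0104
```

```bash
python3 pl.py .092 .058 -90
```

```text
goal [0.521  0.0402 0.058 ] -243.27674192120298
t 15.83 pos [0.5219 0.0402 0.1216] w 0.0104 F [-0.4643  0.7287 -1.3712] j [-0.0837  0.267  -0.2558  1.0414  0.0002  1.0163]
 turn (tool) [ 0.0052 -3.1372  0.009 ] deg -179.7480529263447
  shift in turned tool mm [ 0.4583 63.5909  0.7541]
 turn (tool) [-0.0057  0.0044  0.0033] deg 0.25096381120400474
  shift in turned tool mm [-0.4583 63.5909 -0.7541]
 shift in present tool mm [-0.6715 63.5837 -1.1167] 
 [[ 0.4536  0.0066  0.8912]
 [-0.8912 -0.0003  0.4536]
 [ 0.0033 -1.      0.0057]]
```

Emit:
carry_out(plan=[[[0, 10, -1, -0.005, 0, 0.003, 0], [0, 10, 0, 0, 0, 0, 0], [0, 10, 0, 0, 0, 0, 0], [0, 10, 0, 0, 0, 0, 0], [0, 5, 0, 0, 0, 0, 0], [0, 0, 0, 0, 0, 0, 0], [0, 0, 0, 0, 0, 0, 0]]])

```text
time_s: 16.42
eef_pos: [0.5204, 0.0396, 0.0709]
tcp_rot: [-0.603, 0.603, -0.37, 0.369]
contact_force: [-0.6, -0.6, -0.7]
width: 0.0103
```

```bash
python3 pl.py .092 .058 -90
```

```text
goal [0.521  0.0402 0.058 ] -243.27674192120298
t 16.42 pos [0.5204 0.0396 0.0709] w 0.0103 F [-0.6045 -0.621  -0.6879] j [-0.0849  0.3131 -0.3329  0.9266  0.0002  1.0151]
 turn (tool) [-0.0017 -3.1372 -0.0022] deg -179.749772995218
  shift in turned tool mm [ 0.2524 12.9462 -0.797 ]
 turn (tool) [ 0.0014  0.0044 -0.0011] deg 0.2501570132306536
  shift in turned tool mm [-0.2524 12.9462  0.797 ]
 shift in present tool mm [-0.2351 12.9453  0.8163] 
 [[ 0.4536 -0.0017  0.8912]
 [-0.8912  0.0003  0.4536]
 [-0.0011 -1.     -0.0014]]
```

Emit:
carry_out(plan=[[[0, 6, 0, 0, 0, 0, 0], [0, 4, 0, 0, 0, 0, 0], [0, 0, 0, 0, 0, 0, 0], [0, 2, 0, 0, 0, 0, 0], [0, 0, 0, 0, 0, 0, 0]]])

```text
time_s: 16.83
eef_pos: [0.5213, 0.0396, 0.0588]
tcp_rot: [0.603, -0.603, 0.369, -0.37]
contact_force: [0.9, -0.1, -0.7]
width: 0.0107
```

```bash
python3 ov.py s3 230 100;python3 pl.py .092 .058 -90
```

```text
[0.5213 0.0396 0.0588] 0.010702262837480311 [ 0.9027 -0.1142 -0.682 ] [ 0.0002 -1.      0.0003]
goal [0.521  0.0402 0.058 ] -243.27674192120298
t 16.93 pos [0.5214 0.0395 0.0591] w 0.0106 F [ 0.0482  0.0878 -0.5557] j [-0.0849  0.3246 -0.3506  0.8949  0.      1.0151]
 turn (tool) [ 0.0006 -3.1372  0.0009] deg -179.75116804495752
  shift in turned tool mm [ 0.7704  1.1054 -0.0151]
 turn (tool) [-0.0006  0.0043  0.0004] deg 0.24882122544427834
  shift in turned tool mm [-0.7704  1.1054  0.0151]
 shift in present tool mm [-0.7707  1.1051  0.0178] 
 [[ 0.4536  0.0007  0.8912]
 [-0.8912 -0.      0.4536]
 [ 0.0004 -1.      0.0006]]
```

View pics/s3side.png

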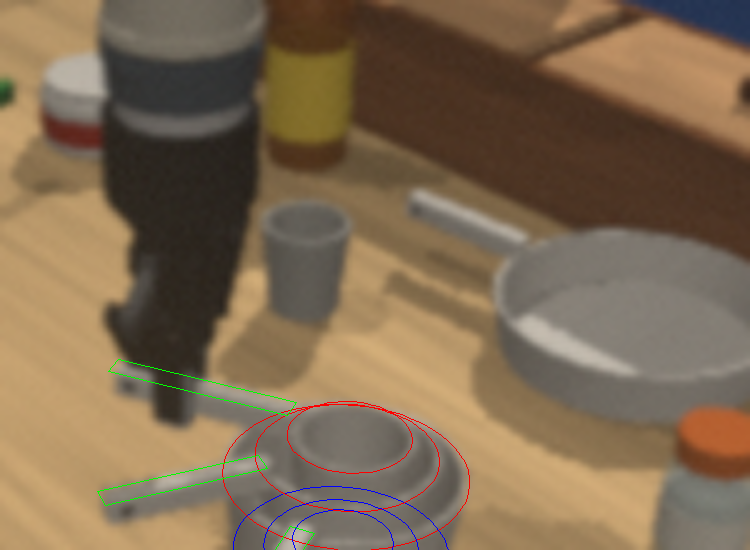

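Emit:
carry_out(plan=[[[0, 1.5, 0, 0, 0, 0, 0], [0, 0, 0, 0, 0, 0, 0], [0, 0, 0, 0, 0, 0, 0]]])

```text
time_s: 17.18
eef_pos: [0.5218, 0.0394, 0.0584]
tcp_rot: [0.603, -0.603, 0.369, -0.37]
contact_force: [-0.5, 0.1, 0.7]
width: 0.0103
```

```bash
python3 pl.py .092 .058 -90 | sed -n 2p
```

```text
t 17.18 pos [0.5218 0.0394 0.0584] w 0.0103 F [-0.5262  0.1141  0.7198] j [-0.0848  0.3251 -0.352   0.8914 -0.0003  1.0153]
```

Emit:
carry_out(plan=[[[0, 1.5, 0, 0, 0, 0, 0], [0, 0, 0, 0, 0, 0, 0]]])

```text
time_s: 17.35
eef_pos: [0.522, 0.0397, 0.0577]
tcp_rot: [0.603, -0.602, 0.369, -0.371]
contact_force: [-1.0, -1.6, 3.7]
width: 0.0098
```

```bash
python3 pl.py .092 .058 -90 | sed -n 2p
```

```text
t 17.35 pos [0.522  0.0397 0.0577] w 0.0098 F [-0.9754 -1.5869  3.6575] j [-0.0845  0.3254 -0.3536  0.8884  0.      1.0155]
```

Force has risen to 3.7 N, so it is seated. Now release and rise.

Emit:
carry_out(plan=[[[0, 0, 0, 0, 0, 0, 0.2], [0, 0, 0, 0, 0, 0, 0.4], [0, 0, 0, 0, 0, 0, 0.6], [0, 0, 0, 0, 0, 0, 0.6], [0, 0, 0, 0, 0, 0, 0.6], [0, 0, 0, 0, 0, 0, 0.6], [0, -10, 0, 0, 0, 0, 0.6], [0, -20, 0, 0, 0, 0, 0.6], [0, -30, 0, 0, 0, 0, 0.6], [0, -30, 0, 0, 0, 0, 0.6], [0, -20, 20, 0, 0, 0, 0.6], [-30, 0, 0, 0, 0, 0, 0.6], [-35, 0, 0, 0, 0, 0, 0.6], [-35, 0, 0, 0, 0, 0, 0.6], [-35, 0, 0, 0, 0, 0, 0.6], [0, 0, 0, 0, 0, 0, 0.6], [0, 0, 0, 0, 0, 0, 0.6]]])

```text
time_s: 18.77
eef_pos: [0.4774, 0.1736, 0.1805]
tcp_rot: [0.604, -0.6, 0.369, -0.373]
contact_force: [0.1, -0.4, -0.4]
width: 0.0512
```

```bash
python3 - <<'E'
from h import *
print(robot.observe()['time_s'],robot.observe()['eef_pos'])
L=__import__('json').load(open('poses.json'))['large']
P={'large':L,'middle':(L[0],L[1],.003,L[3]-np.pi/4),'small':(L[0],L[1],.006,L[3]-np.pi/2)}
for n,b in(('top',(200,90,150,120)),('side',(230,130,150,110))):
    im=robot.read_camera(n)[:,:,::-1]
    overlay(n,np.ascontiguousarray(im),P,5,*b,f'pics/f1{n}.png')
E
```

```text
18.7667 [0.4774 0.1736 0.1805]
```

View pics/f1side.png

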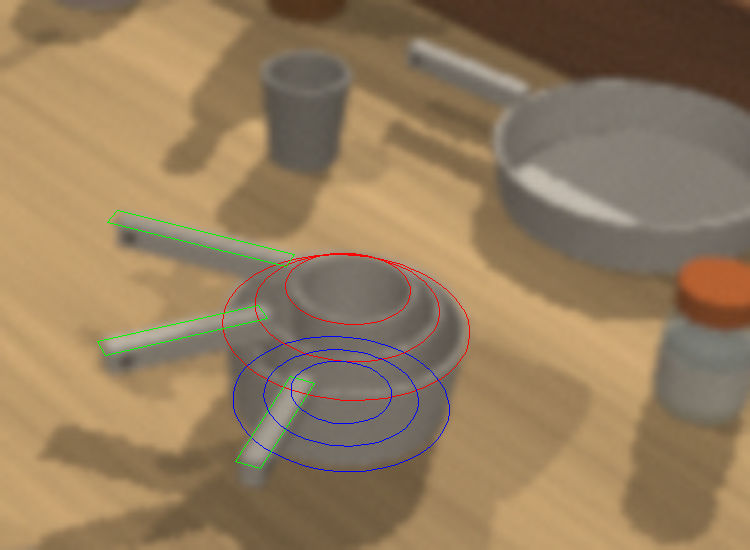

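View pics/f1top.png

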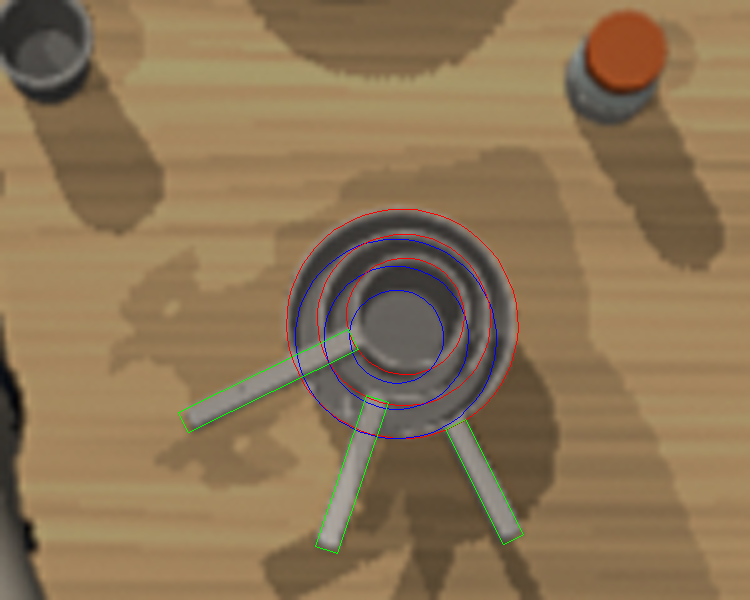

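Both views show all three nested and concentric, handles fanned at about 45° and 90°, on the predicted outlines to within about 2 mm. The gripper is clear, so I'm handing in.

```bash
python3 -c "
from station import robot
print(robot.observe()['joint_velocities'].round(3));print(robot.sign_off())"
```

```text
[-0.028  0.012 -0.002 -0.008 -0.004 -0.005]
the job is handed in; nothing more can be done
None
```

The set is nested and handed in. I pinched the middle measure by its handle and set it inside the large one with its handle about 45° away. Then I set the small grey measure inside the middle one, another 45° round the same way (clockwise seen from above).

**Last pictures:** In both views the three rims and handles lie within about 2–3 mm of where they should be, level and concentric. The large measure is where it started, and the gripper has let go and is well clear.

**Seating:** The force rose to about 6 N as the middle touched down and 3.7 N for the small, so both reached the bottom. It took about 19 s of the 56 s.

**Small disagreements:**
- Handle lengths measured from the top camera came out 127–128 mm instead of 130.
- The gripper read about 10 mm across the 12 mm handles.
- The small was gripped about 5 mm higher on its handle than planned, but hung level.
- The arm often missed its commanded moves by several millimetres, so I re-measured and corrected before each lowering.
- At hand-in the arm was still settling slightly, with joint speeds of 0.03 rad/s or less.

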